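# Jack up a tube incubator and hold it tilted

### The job

A colleague is about to change a worn foot of the white tube incubator. Stand the small lever jack flat on the bench with its round saddle centred under the incubator's marked lift point (the square tab with the ring on top), give the handle a gentle test stroke (all the way down, then all the way back up so that the incubator settles again), then gently pump the handle fully down again and finish while holding it down, the incubator up on the jack. Only the jack may lift the incubator, never let it drop, and leave the other things where they are.

Things in the scene. Friction and masses are not known exactly. Their poses are not given: they have to be found in the camera images.
- jack_grip (a point): Centre of the steel carrying plate on the lever jack, 90 mm above the jack's underside, near its balance point. Plate upright, 14 mm thick (along y), 44 mm long (along x), top at 110 mm; beside it nothing is higher than 38 mm. Axes are the jack's: x from the handle end to the saddle end, z up. Saddle axis 70 mm ahead (+x); handle pivot 45 mm behind and 45 mm above the underside.
- jack: The whole lever jack, loose, 0.8 kg, dark steel and grey. Base 280 x 64 x 12 mm. Origin on its underside, 15 mm behind (-x) and 90 mm below jack_grip, same axes; the base reaches 115 mm ahead and 165 mm behind of the origin.
- saddle_top (a point): Centre of the top of the jack's round steel saddle (36 mm across), on a grey round tower 50 mm across. With the handle up it is 50 mm above the jack's underside; it rises 30 mm with the handle's full stroke.
- handle_pad (a point): Centre of the top of the black pad (46 mm along the handle, 42 wide, 12 thick) at the handle's free end, over the base, so pressing it does not tip the jack. It moves on an arc about the pivot: 115 mm from it along the handle, top face 6 mm above that line. The handle slopes up 0.5 rad towards the pad when up (pad 105 mm above the jack's underside), 0.05 rad when down (57 mm).
- jack_handle (a joint): Handle angle in rad: 0 fully up, 0.45 fully down (hard stop). Pressed from above; pushing it down takes about 2 N at the pad when unloaded, 8 to 16 N when lifting the incubator. It does not latch: a spring and the load return it when let go.
- lift_pad (a point): Centre of the underside of a round steel pad, 30 mm across, below the marked tab; 60 mm above the bench at rest. Tab: steel plate 56 mm wide, top at 74 mm (its ring at 79), standing out of the incubator's side. +y points from here into the incubator, square to that side, whose face is 50 mm away. The bench on the -y side is free.
- plinth: The tube incubator with its fixed base plate; origin on the bench below the resting lift pad, axes as lift_pad. White box from x = -90 to +150 mm, y = 50 to 306 mm, tube caps to 138 mm high; base plate from y = 60 mm. On the same side as the tab, at x = 105 mm, is a plain narrower cable bracket, 34 mm wide, without ring or pad: not the lift point.
- incubator (a joint): Tilt of the incubator about the hinge along its far side, 300 mm from the lift pad, in rad: 0 at rest, about 0.065 with the lift pad raised 20 mm by the jack's full stroke. About 3 kg; falls back if unsupported.
- reagent: Bystander: amber bottle 64 mm across, 130 mm tall; origin under its centre.
- sample_jar: Bystander: jar 54 mm across, 75 mm tall; origin under its centre.
- beaker: Bystander: open glass beaker 64 mm across, 75 mm tall; origin under its centre.
- pipette: Bystander: pipette lying along its x, 230 mm long, 24 mm thick; origin at its underside near mid-length.
- timer: Bystander: white bench timer, 64 x 64 x 30 mm; origin under its centre.

How it is judged:
By the outcome, as a careful person would: the job done as asked, in the order asked, and still so for the second after the job is handed in, while the arm keeps its last pose, push and grip.
It also fails if it takes over 69 s, if anything falls off the work surface, if the arm or the gripper's body presses on something with over 40 N, if the wrist force passes 120 N, or if a joint passes its speed limit or range.

### The arm

A 7-joint arm with a two-finger parallel gripper is mounted at the origin on the work surface. World frame = base frame: x ahead of the robot, y to its left, z up, the work surface at z = 0. Lengths are in m, angles in rad, forces in N, time in s.
With the tool pointing down it reaches from about 0.4 to 0.9 m from the base axis. Payload 5.6 kg.
Tool frame: the origin (TCP) lies on the centre line of the jaws, within the pads' length; the fingertips stand 17 mm ahead of it and the grasp point (between the pads) lies 2 mm behind it; z points along the fingers, y is the direction in which the jaws open and shut (so a half turn about z gives the same grasp; the last joint's range is limited). The gripper opens to 92 mm and grips with 3 to 60 N. Pads are 20 mm wide; open, the fingers measure 128 mm over their backs; the gripper's body (75 mm by 189 mm) begins 69 mm behind the grasp point.
Start: joints at [-1.184, 0.468, -0.012, 1.603, 0.006, 1.071, -0.056], TCP at [0.271, 0.591, 0.232] pointing down, gripper open.
Joint ranges: [-2.53, 2.53], [-0.31, 2.02], [-1.57, 1.55], [0.28, 2.44], [-1.29, 4.43], [0.15, 1.84], [-2.92, 2.92]. Speed limits (rad/s): [2.57, 2.57, 3.14, 3.14, 3.14, 3.14, 3.14].

### API

Orientations are given as a unit quaternion [x, y, z, w].
In Python, from station import r, optics gives the robot as it stands.
- The arm moves only by the shell command python3 -m inch 'ROWS' [FORCE]. ROWS is JSON, a list of rows, each an object with "offset": the shift along the tool's x, y, z in cm, a list of three; "yaw": the turn about the tool's z in degrees; "jaw": the finger opening in cm, from 0 to 9.19. A call has 1 to 20 rows; each row is the pose to reach, as a shift and turn from the pose commanded when the call began, along the tool's axes at that moment; what a row does not reach only later rows make up. A row lasts 1/8 s, in which the tool goes at most 62.5 mm and 10.7 degrees, less where a joint would pass 70% of its speed; a pose out of reach is approached as far as the arm can. A call with a gripper value outside its range is refused whole. The fingers move at their own pace and stop on an object; FORCE is the grip in N (left out, the last holds). Time passes only in rows, so rows that repeat a pose let the fingers close. It gives the time, the measured TCP pose, the force and the opening at its end, in the units of the state.
- r.sense(): the state, without advancing time (a new reading comes with each control period).
- optics.get_image(name): name is "scene" or "side" or "wrist"; returns a dict with "image" (384x512x3 uint8, red, green, blue), "z_map" (384x512 float32, m along the optical axis (not along the pixel's ray), 0 where there is no reading), "camera_matrix" (3x3 intrinsics, pixels), "rvec" (rotation vector, rad) and "tvec" (3), from world to camera coordinates, as OpenCV has them; the wrist camera has in their place "tool_from_camera" (4x4, takes a point from camera to tool coordinates, whose origin is the TCP and whose axes are the flange's). Camera axes: x right, y down, z forward; pixel columns grow to the right and rows downward; lengths in m; the calibration is good to about 2 mm. A picture is of the moment at which its call begins: read the wrist's pose just before it.
- r.sign_off(): hands the job in, once; it reports no verdict.
The state is a dict: "time_s": time; "joint_pos": joint angles; "qd": joint speeds; "effort": joint torques, N m; "tool_pos": TCP position; "tool_rot": TCP orientation; "wrist_force": force on the tool from outside, world axes, zero at the start; "moment": the same for the moment, N m; "opening": opening from 0.0 (shut) to 1.0 (fully open).
Only numpy, scipy, OpenCV 4.12 (cv2) and the standard library are available. Lean on these libraries where they do the work, as an engineer would, in place of code of your own. Each camera call takes 0.05 s, during which the arm holds its last target.

## Working session

There is one attempt and no reset: what is moved stays moved. The work goes in short steps, Python scripts to look and compute and a shell command to move; the robot and the scene stay as the last step left them, time stands still between calls to the robot, and variables do not carry over. Pictures are saved under pics/ and viewed, and the job is handed in when it is done.

```bash
ls; mkdir -p pics
cat > h.py <<'E'
import numpy as np, cv2
from station import r, optics
from scipy.spatial.transform import Rotation as R
def grab(n):
    s=r.sense(); d=optics.get_image(n)
    K=np.array(d["camera_matrix"]); z=d["z_map"]
    v,u=np.mgrid[0:z.shape[0],0:z.shape[1]]
    pc=np.stack([(u-K[0,2])/K[0,0]*z,(v-K[1,2])/K[1,1]*z,z],-1)
    if "rvec" in d:
        Rm=cv2.Rodrigues(np.array(d["rvec"],float))[0]; t=np.array(d["tvec"]).ravel()
        pw=(pc-t)@Rm
    else:
        T=np.array(d["tool_from_camera"]); pt=pc@T[:3,:3].T+T[:3,3]
        pw=pt@R.from_quat(s["tool_rot"]).as_matrix().T+np.array(s["tool_pos"])
    pw[z==0]=np.nan
    return d["image"],pw,d,s
def save(n,img): cv2.imwrite("pics/"+n,img[...,::-1])
E
python3 - <<'E'
from h import *
for n in("scene","side","wrist"):
    i,p,d,s=grab(n); save(n+"0.png",i); np.savez(n+"0.npz",i=i,p=p)
print(s)
E
```

```text
pics
{'time_s': 0.1, 'joint_pos': array([-1.18401588,  0.46827199, -0.01159674,  1.60350736,  0.00599529,
        1.07141816, -0.05626893]), 'qd': array([ 0.00045084,  0.00059228, -0.00049635, -0.00255079,  0.00168318,
        0.00116521, -0.00142761]), 'effort': array([ 1.19141288e-03, -5.21644485e+01, -1.24962302e-02, -2.44367427e+01,
       -5.67569886e-02,  1.40273140e-02,  9.26804660e-05]), 'tool_pos': array([0.270693  , 0.59041172, 0.2307567 ]), 'tool_rot': array([ 2.13260240e-01,  9.76995114e-01, -7.77219768e-04, -1.11894576e-04]), 'wrist_force': array([-0.00112525,  0.50044044,  0.05947695]), 'moment': array([-0.02069441, -0.03744894, -0.03498922]), 'opening': 0.9994060102882347}
```

View pics/scene0.png

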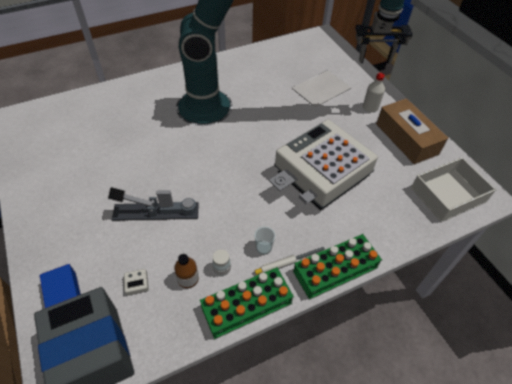

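View pics/side0.png

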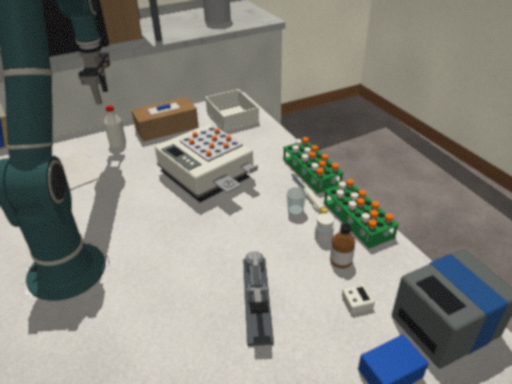

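View pics/wrist0.png

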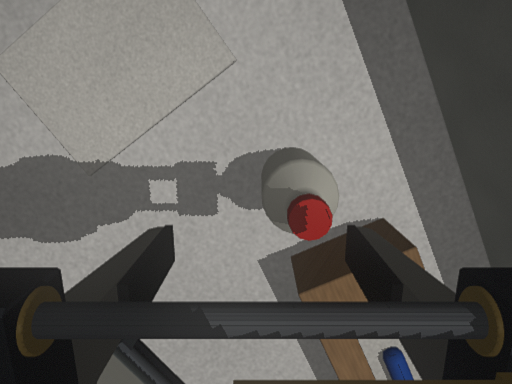

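The scene view shows the jack at about (155,205), with its pad at (117,195) and saddle at (190,205). The incubator is at (325,165), the ringed tab at (282,180) and the plain bracket near (312,200). Next I'll measure them.

Run:
```python
from h import *
for n,(u0,v0,u1,v1) in (("scene",(100,110,390,225)),("side",(145,120,285,355))):
    f=np.load(n+"0.npz"); c=f["i"][v0:v1,u0:u1]; k=min(800/c.shape[1],600/c.shape[0]); 
    save(n+"0z.png",cv2.resize(c,None,fx=k,fy=k,interpolation=cv2.INTER_CUBIC)); print(n,k)
    p=f["p"]
    for nm,px in dict(scene=dict(tab=(282,180),bench=(230,200),grip=(165,197),pad=(117,194),sad=(190,205),brk=(312,198)),side=dict(tab=(229,183),brk=(251,169),sad=(255,258),plate=(257,280),bench=(220,250)))[n].items():
        print(nm,np.round(p[px[1],px[0]],4))
```

```text
scene 2.7586206896551726
tab [0.5355 0.0736 0.0741]
bench [ 0.4861 -0.094  -0.0031]
grip [ 0.456  -0.2992  0.0909]
pad [ 0.3937 -0.4315  0.1042]
sad [ 0.4878 -0.2326  0.0499]
brk [0.643  0.1248 0.0771]
side 2.5531914893617023
tab [0.5344 0.0674 0.0798]
brk [0.6266 0.0955 0.0869]
sad [ 0.4477 -0.2951  0.1093]
plate [ 0.4395 -0.3207  0.0565]
bench [ 4.171e-01 -1.215e-01 -3.000e-04]
```

View pics/scene0z.png

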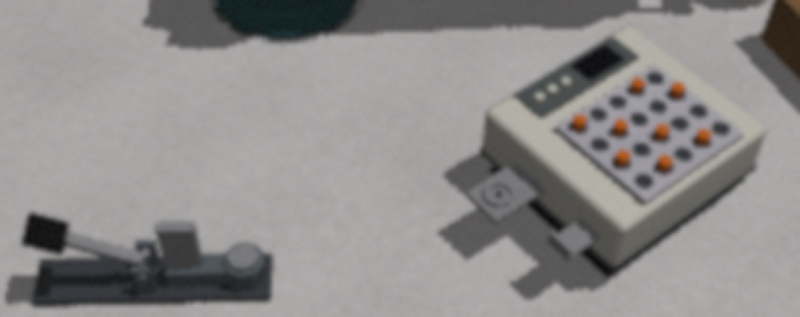

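View pics/side0z.png

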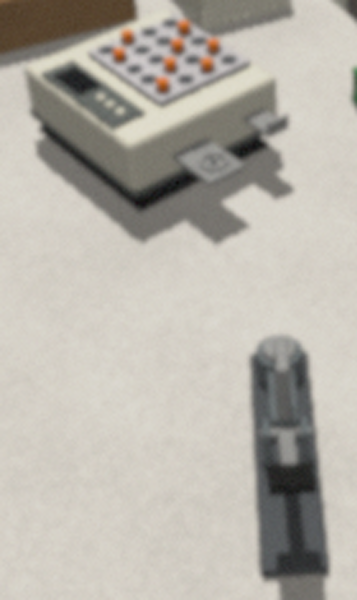

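Run:
```python
from h import *
P=[];I=[]
for n in("scene","side"):
    f=np.load(n+"0.npz"); p=f["p"].reshape(-1,3); c=f["i"].reshape(-1,3); 
    m=np.isfinite(p).all(1); 
    p=p[m]; c=c[m]
    # bench check
    b=(abs(p[:,0]-.45)<.03)&(abs(p[:,1]+.12)<.04); print(n,"bench z",np.median(p[b,2]).round(4),p[b,2].std().round(4))
    # jack
    j=(p[:,0]>.3)&(p[:,0]<.58)&(p[:,1]>-.5)&(p[:,1]<-.17)&(p[:,2]<.13)
    q=p[j]
    base=q[(q[:,2]>.008)&(q[:,2]<.03)]
    rr=cv2.minAreaRect(base[:,:2].astype(np.float32)); print("base",len(base),rr)
    top=q[(q[:,2]>.1)]; print("top",len(top)); 
    al=q[q[:,2]>.008]; print("all",cv2.minAreaRect(al[:,:2].astype(np.float32)))
    pl=q[(q[:,2]>.06)&(q[:,2]<.12)&(q[:,1]>-.36)]; print("plate",len(pl),pl.mean(0),cv2.minAreaRect(pl[:,:2].astype(np.float32)))
    sd=q[(abs(q[:,2]-.05)<.004)&(q[:,1]>-.27)]; print("saddle",len(sd),sd.mean(0),cv2.minEnclosingCircle(sd[:,:2].astype(np.float32)))
    pd=q[(q[:,2]>.09)&(q[:,1]<-.38)]; print("pad",len(pd),pd.mean(0) if len(pd) else 0)
    # incubator
    k=(p[:,0]>.4)&(p[:,0]<.95)&(p[:,1]>-.02)&(p[:,1]<.42)&(p[:,2]<.16)
    q=p[k]
    bt=q[(q[:,2]>.1)]; print("box",len(bt),cv2.minAreaRect(bt[:,:2].astype(np.float32)))
    print(np.histogram(q[:,2],np.arange(0,.16,.01))[0])
    P.append(p)
```

```text
scene bench z -0.0019 0.0024
base 801 ((0.4345432221889496, -0.3376083970069885), (0.2786279320716858, 0.06660103797912598), 67.32038116455078)
top 183
all ((0.4345432221889496, -0.3376083970069885), (0.2786279320716858, 0.06660103797912598), 67.32038116455078)
plate 181 [ 0.45217467 -0.30173294  0.08888333] ((0.44739803671836853, -0.3229334354400635), (0.0880071222782135, 0.027931615710258484), 67.07427215576172)
saddle 70 [ 0.47681126 -0.23536718  0.04887816] ((0.4763180613517761, -0.23487846553325653), 0.019465046003460884)
pad 194 [ 0.39382236 -0.43378768  0.10288226]
box 4064 ((0.5217975974082947, 0.2477746307849884), (0.2424798607826233, 0.2582957148551941), 14.218143463134766)
[2885  118   24   75  232 1839  312 1103  227  197  400 2072 1423  165
    4]
side bench z 0.0021 0.0019
base 1346 ((0.4288822114467621, -0.3354032039642334), (0.21222731471061707, 0.260800302028656), 12.632108688354492)
top 282
all ((0.4288822114467621, -0.3354032039642334), (0.21222731471061707, 0.260800302028656), 12.632108688354492)
plate 166 [ 0.44008318 -0.31119793  0.09423112] ((0.4322529733181, -0.31869950890541077), (0.08782710880041122, 0.04077008366584778), 80.59918975830078)
saddle 82 [ 0.47273339 -0.23330466  0.04999139] ((0.470486044883728, -0.2337334305047989), 0.025291496887803078)
pad 224 [ 0.38680579 -0.43587015  0.10933177]
box 3003 ((0.5173420906066895, 0.24893467128276825), (0.24250684678554535, 0.2618144750595093), 14.412379264831543)
[4959  374   88   60  162  685  369  674  437  218  219 1121 1422  184
   57]
```

```bash
cat >> h.py <<'E'
def th():
    m=R.from_quat(r.sense()["tool_rot"]).as_matrix(); return np.degrees(np.arctan2(m[1,0],m[0,0]))
def off(*wps, ref=None):
    """wps: (x,y,z,theta_deg of tool x, in world); prints cm offsets & yaw from the current pose"""
    s=r.sense(); m=R.from_quat(s["tool_rot"]).as_matrix(); p=np.array(s["tool_pos"]); t0=th()
    for w in wps:
        o=m.T@(np.array(w[:3])-p)*100; y=-((w[3]-t0+180)%360-180)
        print(np.round(o,2).tolist(),round(y,1))
E
python3 - <<'E'
from h import *
i,p,d,s=grab("wrist"); print(np.round(d["tool_from_camera"],3)); print(th(), d["camera_matrix"])
off((.40,.40,.28,130),(.50,.15,.28,110),(.45,-.3,.28,67.3))
E
```

```text
[[-0.001 -0.969 -0.249  0.068]
 [ 1.    -0.001  0.001 -0.001]
 [-0.001 -0.249  0.969 -0.152]
 [ 0.     0.     0.     1.   ]]
155.372462924272 [[340.45085999   0.         259.58358408]
 [  0.         340.45085999 195.70586085]
 [  0.           0.           1.        ]]
[-19.69, -11.94, -4.89] 25.4
[-39.2, -30.5, -4.86] 45.4
[-53.41, -73.49, -4.82] 88.1
```

```bash
python3 -m inch '[{"offset":[-5,-3,-2],"yaw":6,"jaw":9},{"offset":[-10,-6,-3.5],"yaw":13,"jaw":9},{"offset":[-15,-9,-4.8],"yaw":19,"jaw":9},{"offset":[-19.7,-12,-4.8],"yaw":25,"jaw":9},{"offset":[-24,-16,-4.8],"yaw":29,"jaw":9},{"offset":[-28,-20,-4.8],"yaw":33,"jaw":9},{"offset":[-32,-24,-4.8],"yaw":37,"jaw":9},{"offset":[-36,-28,-4.8],"yaw":41,"jaw":9},{"offset":[-39,-32,-4.8],"yaw":46,"jaw":9},{"offset":[-41,-37,-4.8],"yaw":51,"jaw":9},{"offset":[-43,-42,-4.8],"yaw":57,"jaw":9},{"offset":[-45,-47,-4.8],"yaw":62,"jaw":9},{"offset":[-47,-52,-4.8],"yaw":67,"jaw":9},{"offset":[-49,-57,-4.8],"yaw":72,"jaw":9},{"offset":[-50,-62,-4.8],"yaw":77,"jaw":9},{"offset":[-51,-67,-4.8],"yaw":82,"jaw":9},{"offset":[-52.5,-71,-4.8],"yaw":86,"jaw":9},{"offset":[-53.4,-73.5,-4.8],"yaw":88,"jaw":9},{"offset":[-53.4,-73.5,-4.8],"yaw":88,"jaw":9},{"offset":[-53.4,-73.5,-4.8],"yaw":88,"jaw":9}]'
python3 - <<'E'
from h import *
i,p,d,s=grab("wrist"); save("w1.png",i); np.savez("w1.npz",i=i,p=p)
print(s["time_s"],s["tool_pos"],th(),s["joint_pos"].round(2))
E
```

```text
time_s: 2.7
tool_pos: [0.4502, -0.2986, 0.2793]
tool_rot: [0.832, 0.555, 0.0, -0.001]
wrist_force: [1.0, 0.1, -0.1]
opening: 0.977
2.7 [ 0.45018383 -0.2986361   0.27927923] 67.49910016514947 [-0.09  0.27  0.74  1.86 -0.2   1.1   0.33]
```

View pics/w1.png

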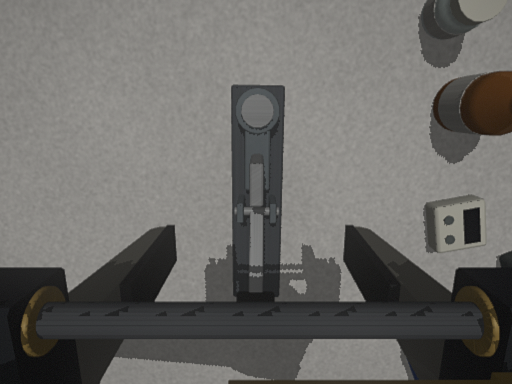

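The wrist view shows the jack aligned with the image: saddle at (258,110), plate top at (257,180) and base edges at columns 232 and 284. I'll measure it from here.

Run:
```python
from h import *
f=np.load("w1.npz");p=f["p"]; s=r.sense(); m=R.from_quat(s["tool_rot"]).as_matrix()
q=p[60:285].reshape(-1,3); q=q[np.isfinite(q).all(1)]; L=(q-s["tool_pos"])@m  # tool coords
z=q[:,2]; near=(abs(L[:,1])<.06)&(L[:,0]<.15)&(L[:,0]>-.05)
print("bench",np.median(z[z<.006]))
b=near&(z>.007)&(z<.02); print("base",cv2.minAreaRect(q[b][:,:2].astype(np.float32)), "ylims",L[b][:,1].min(),L[b][:,1].max(),"xmax",L[b][:,0].max())
pl=near&(z>.1)&(z<.12)&(abs(L[:,0])<.05); print("plate",pl.sum(),L[pl].mean(0),L[pl].min(0),L[pl].max(0),q[pl].mean(0))
sd=near&(abs(z-.05)<.004)&(L[:,0]>.04); print("sad",sd.sum(),L[sd].mean(0),L[sd].min(0),L[sd].max(0),q[sd].mean(0))
```

```text
bench -0.0008331988705927995
base ((0.45739614963531494, -0.2760908007621765), (0.146138533949852, 0.06398969888687134), 66.86438751220703) ylims -0.03418926029843898 0.03077060071757325 xmax 0.09587246163202205
plate 641 [-0.00198848 -0.00245155  0.17074068] [-0.02513149 -0.00931151  0.16801782] [0.01877562 0.00456175 0.17733334] [ 0.44731092 -0.29907464  0.10862926]
sad 844 [ 0.06676244 -0.00140996  0.23022037] [ 0.04902652 -0.01893507  0.2280768 ] [0.0840549  0.01606805 0.23302495] [ 0.47457439 -0.23589574  0.04920926]
```

```bash
python3 -m inch '[{"offset":[-0.3,-0.2,4],"yaw":0.6,"jaw":7},{"offset":[-0.3,-0.2,8],"yaw":0.6,"jaw":6},{"offset":[-0.3,-0.2,12],"yaw":0.6,"jaw":5},{"offset":[-0.3,-0.2,15],"yaw":0.6,"jaw":5},{"offset":[-0.3,-0.2,17.5],"yaw":0.6,"jaw":5},{"offset":[-0.3,-0.2,19.0],"yaw":0.6,"jaw":5},{"offset":[-0.3,-0.2,19.3],"yaw":0.6,"jaw":5},{"offset":[-0.3,-0.2,19.3],"yaw":0.6,"jaw":3},{"offset":[-0.3,-0.2,19.3],"yaw":0.6,"jaw":1.8},{"offset":[-0.3,-0.2,19.3],"yaw":0.6,"jaw":0.5},{"offset":[-0.3,-0.2,19.3],"yaw":0.6,"jaw":0.5},{"offset":[-0.3,-0.2,19.3],"yaw":0.6,"jaw":0.5},{"offset":[-0.3,-0.2,19.3],"yaw":0.6,"jaw":0.5}]' 50
```

```text
time_s: 4.38
tool_pos: [0.4461, -0.3014, 0.0866]
tool_rot: [0.835, 0.55, -0.0, -0.001]
wrist_force: [-4.2, 2.1, 5.8]
opening: 0.147
```

```bash
python3 -m inch '[{"offset":[0,0,-0.6],"yaw":0,"jaw":0.5},{"offset":[0,0,-1.6],"yaw":0,"jaw":0.5},{"offset":[0,0,-2.6],"yaw":0,"jaw":0.5},{"offset":[0,0,-3],"yaw":0,"jaw":0.5},{"offset":[0,0,-3],"yaw":0,"jaw":0.5}]'
python3 - <<'E'
from h import *
f=np.load("scene0.npz")
for px in((186,275),(222,262),(264,240),(135,282),(270,268)): print(px,f["p"][px[1],px[0]].round(3))
i,p,d,s=grab("side"); save("s2.png",i); print(th())
off((.5745,-.0865,.117,104.3))
E
```

```text
time_s: 5.0
tool_pos: [0.4473, -0.3018, 0.117]
tool_rot: [0.835, 0.55, 0.0, 0.0]
wrist_force: [-0.3, 0.5, -8.1]
opening: 0.15
(186, 275) [ 0.73  -0.329  0.08 ]
(222, 262) [ 0.73  -0.222  0.07 ]
(264, 240) [ 0.682 -0.062  0.008]
(135, 282) [ 0.664 -0.465  0.029]
(270, 268) [ 0.783 -0.092  0.021]
66.77797405008872
[24.8, 3.23, -0.03] -37.5
```

View pics/s2.png

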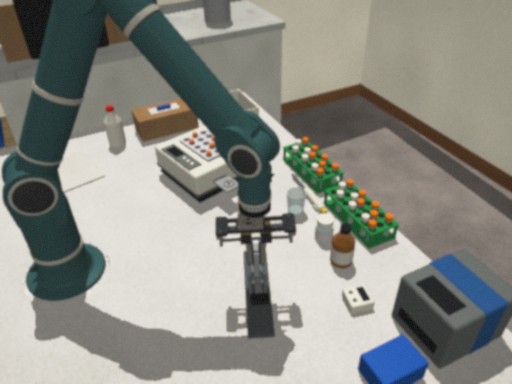

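```bash
python3 -m inch '[{"offset":[1,0.1,0],"yaw":-1,"jaw":0.5},{"offset":[3,0.4,0],"yaw":-4,"jaw":0.5},{"offset":[5.5,0.7,0],"yaw":-8,"jaw":0.5},{"offset":[8,1,0],"yaw":-12,"jaw":0.5},{"offset":[10.5,1.4,0],"yaw":-16,"jaw":0.5},{"offset":[13,1.7,0],"yaw":-20,"jaw":0.5},{"offset":[15.5,2,0],"yaw":-24,"jaw":0.5},{"offset":[18,2.3,0],"yaw":-28,"jaw":0.5},{"offset":[20.5,2.7,0],"yaw":-32,"jaw":0.5},{"offset":[22.5,3,0],"yaw":-35,"jaw":0.5},{"offset":[24,3.1,0],"yaw":-36.5,"jaw":0.5},{"offset":[24.8,3.2,0],"yaw":-37.5,"jaw":0.5},{"offset":[24.8,3.2,0],"yaw":-37.5,"jaw":0.5},{"offset":[24.8,3.2,0],"yaw":-37.5,"jaw":0.5}]'
python3 - <<'E'
from h import *
for n in("wrist","scene","side"):
    i,p,d,s=grab(n); save(n+"3.png",i); np.savez(n+"3.npz",i=i,p=p)
print(s["tool_pos"],th())
E
```

```text
time_s: 6.8
tool_pos: [0.5737, -0.0876, 0.1166]
tool_rot: [0.614, 0.789, -0.0, 0.0]
wrist_force: [0.0, -0.9, -7.2]
opening: 0.149
[ 0.57380554 -0.0875434   0.11664288] 104.19182436207454
```

View pics/wrist3.png

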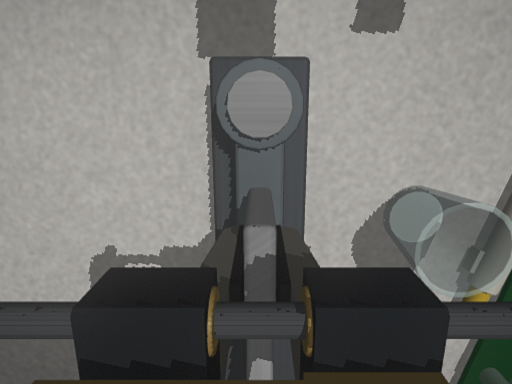

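View pics/scene3.png

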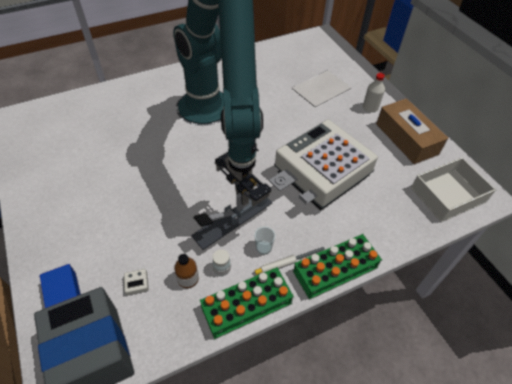

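View pics/side3.png

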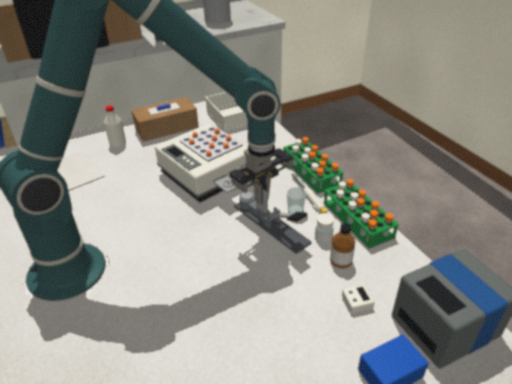

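Run:
```python
from h import *
f=np.load("wrist3.npz");p=f["p"]; s=r.sense(); m=R.from_quat(s["tool_rot"]).as_matrix()
L=(p-s["tool_pos"])@m
c=np.array([260,104])
v,u=np.mgrid[0:384,0:512]
d=np.hypot(u-c[0],v-c[1])<28
print("saddle L",np.median(L[d],0),"w",np.median(p[d],0), "std z",p[d][:,2].std())
q=p[d]; A=np.c_[L[d][:,:2],np.ones(len(q))]; print("slope",np.linalg.lstsq(A,q[:,2],rcond=None)[0])
for px in((216,66),(303,66),(216,180),(300,180)): print(px,p[px[1],px[0]].round(4))
```

```text
saddle L [nan nan nan] w [nan nan nan] std z nan
 ** On entry to DLASCL parameter number  4 had an illegal value
 ** On entry to DLASCL parameter number  4 had an illegal valueTraceback (most recent call last):
  File "<stdin>", line 8, in <module>
    x, resids, rank, s = _umath_linalg.lstsq(a, b, rcond,
                         ~~~~~~~~~~~~~~~~~~~^^^^^^^^^^^^^
                                             signature=signature)
                                             ^^^^^^^^^^^^^^^^^^^^
    raise LinAlgError("SVD did not converge in Linear Least Squares")
numpy.linalg.LinAlgError: SVD did not converge in Linear Least Squares
```

Run:
```python
from h import *
f=np.load("wrist3.npz");p=f["p"]; s=r.sense(); m=R.from_quat(s["tool_rot"]).as_matrix()
L=(p-s["tool_pos"])@m
v,u=np.mgrid[0:384,0:512]
d=(np.hypot(u-260,v-104)<28)&np.isfinite(p[...,2])
print(d.sum(),"saddle L",np.median(L[d],0),"w",np.median(p[d],0), "std z",p[d][:,2].std())
for px in((214,64),(305,64),(216,180),(300,180)):
    w=p[px[1]-3:px[1]+4,px[0]-3:px[0]+4].reshape(-1,3); print(px,np.nanmedian(w,0).round(4))
```

```text
2430 saddle L [0.070418   0.00052629 0.03740012] w [ 0.55705399 -0.01897383  0.07919419] std z 0.0006574249365507963
(214, 64) [ 0.5231 -0.002   0.0411]
(305, 64) [0.5785 0.0119 0.0409]
(216, 180) [ 0.5402 -0.0747  0.0409]
(300, 180) [ 0.5958 -0.0604  0.0412]
```

```bash
python3 -m inch '[{"offset":[0,0,0.8],"yaw":0,"jaw":0.5},{"offset":[0,0,1.8],"yaw":0,"jaw":0.5},{"offset":[0,0,2.4],"yaw":0,"jaw":0.5},{"offset":[1,0,2.5],"yaw":0,"jaw":0.5},{"offset":[2.2,0,2.5],"yaw":0,"jaw":0.5},{"offset":[3.4,0,2.5],"yaw":0,"jaw":0.5},{"offset":[4.2,0,2.5],"yaw":0,"jaw":0.5},{"offset":[4.5,0,2.5],"yaw":0,"jaw":0.5},{"offset":[4.5,0,2.5],"yaw":0,"jaw":0.5}]'
python3 - <<'E'
from h import *
for n in("wrist",):
    i,p,d,s=grab(n); save(n+"4.png",i); np.savez(n+"4.npz",i=i,p=p)
print(s["tool_pos"],th())
E
```

```text
time_s: 8.07
tool_pos: [0.5633, -0.0428, 0.0918]
tool_rot: [0.614, 0.79, 0.0, 0.0]
wrist_force: [0.4, -0.2, -7.2]
opening: 0.152
[ 0.56325535 -0.04284287  0.0917798 ] 104.25860759949732
```

View pics/wrist4.png

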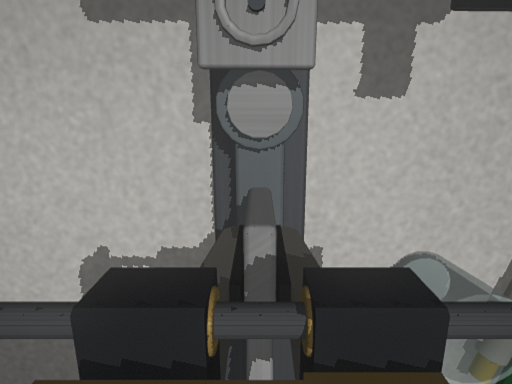

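The tab spans columns 198–316 with its front edge at row 67. Its ring is centred near (257,3), straight ahead of the saddle at (260,104).

Run:
```python
from h import *
f=np.load("wrist4.npz");p=f["p"]; s=r.sense(); m=R.from_quat(s["tool_rot"]).as_matrix()
L=(p-s["tool_pos"])@m
t=(abs(p[...,2]-.073)<.004); t[72:]=0; t[:,:150]=0;t[:,350:]=0
q=L[t]; print("tab",t.sum(),q.min(0),q.max(0),np.percentile(q,[1,99],0),p[t][:,2].mean())
rr=cv2.minAreaRect((q[:,:2]*1000).astype(np.float32)); print(rr)
g=(p[...,2]>.077)&(p[...,2]<.082); g[72:]=0; g[:,:150]=0;g[:,350:]=0
q=L[g]; print("ring",g.sum(),q.min(0),q.max(0))
A=np.c_[q[:,:2],np.ones(len(q))]; c=np.linalg.lstsq(A,(q[:,:2]**2).sum(1),rcond=None)[0]; print("circle",c[:2]/2, np.sqrt(c[2]+(c[:2]**2).sum()/4))
v,u=np.mgrid[0:384,0:512]
d=(np.hypot(u-260,v-104)<28)&(np.isfinite(p[...,2])); print("sad",np.median(L[d],0),np.median(p[d],0))
print("lift est L",(np.array([.535,.0674,.0918])-s["tool_pos"])@m)
# dot ray onto z=.079 / row edge lines
K=f
```

```text
tab 6905 [ 0.08700724 -0.0293432   0.0147066 ] [0.11666199 0.02690657 0.0227111 ] [[ 0.08740413 -0.0284496   0.01496575]
 [ 0.11598678  0.02610755  0.02068802]] 0.07331486605166754
((101.95540618896484, -1.2597198486328125), (29.61151123046875, 56.19343948364258), 0.3263743221759796)
ring 1341 [ 0.09646983 -0.01931294  0.01143288] [0.11510503 0.01742762 0.01471138]
circle [ 0.11164084 -0.00111974] 0.013860418626438567
sad [0.07102859 0.00074316 0.03727078] [0.5465193  0.02578155 0.05445121]
lift est L [ 1.14193922e-01 -1.73301233e-04 -9.60478100e-05]
```

```bash
python3 -m inch '[{"offset":[0.7,-0.17,0],"yaw":0,"jaw":0.5},{"offset":[1.6,-0.17,0],"yaw":0,"jaw":0.5},{"offset":[2.5,-0.17,0],"yaw":0,"jaw":0.5},{"offset":[3.4,-0.17,0],"yaw":0,"jaw":0.5},{"offset":[4.1,-0.17,0],"yaw":0,"jaw":0.5},{"offset":[4.4,-0.17,0],"yaw":0,"jaw":0.5},{"offset":[4.4,-0.17,0],"yaw":0,"jaw":0.5},{"offset":[4.4,-0.17,0.2],"yaw":0,"jaw":0.5},{"offset":[4.4,-0.17,0.4],"yaw":0,"jaw":0.5},{"offset":[4.4,-0.17,0.5],"yaw":0,"jaw":0.5},{"offset":[4.4,-0.17,0.5],"yaw":0,"jaw":0.5},{"offset":[4.4,-0.17,0.5],"yaw":0,"jaw":0.5}]'
python3 - <<'E'
from h import *
for n in("wrist","side"):
    i,p,d,s=grab(n); save(n+"5.png",i); np.savez(n+"5.npz",i=i,p=p)
f=p
print(s["tool_pos"],th(),s["wrist_force"])
E
```

```text
time_s: 9.62
tool_pos: [0.5507, -0.0009, 0.0866]
tool_rot: [0.614, 0.789, 0.0, 0.0]
wrist_force: [-0.1, -0.2, -6.8]
opening: 0.15
[ 0.55070917 -0.00087047  0.086621  ] 104.2635514564537 [-1.39728756  0.32351857 -7.67186919]
```

View pics/wrist5.png

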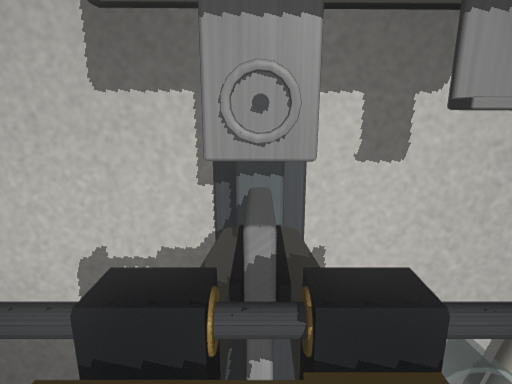

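View pics/side5.png

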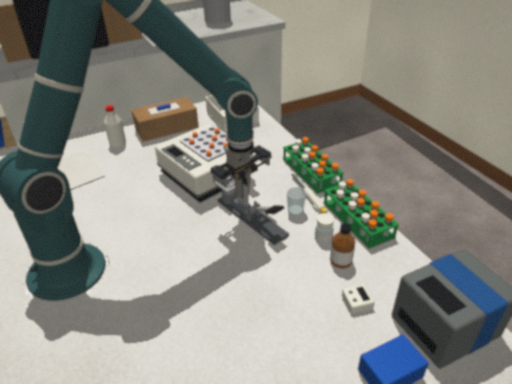

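Run:
```python
from h import *
f=np.load("wrist5.npz");p=f["p"]; s=r.sense(); m=R.from_quat(s["tool_rot"]).as_matrix()
L=(p-s["tool_pos"])@m
v,u=np.mgrid[0:384,0:512]
g=(p[...,2]>.0765)&(p[...,2]<.082)&(np.hypot(u-260,v-101)<46)
q=L[g]; print("ring",g.sum(),q.min(0),q.max(0),(q.min(0)+q.max(0))/2)
c=cv2.minEnclosingCircle((q[:,:2]*1000).astype(np.float32)); print(c)
t=(abs(p[...,2]-.073)<.004)&(v<165)&(v>15)&(u>190)&(u<330)
q=L[t]; print("tab",q.min(0),q.max(0),cv2.minAreaRect((q[:,:2]*1000).astype(np.float32)))
for px in((208,170),(228,172),(296,170),(215,185),(303,185)):
    w=p[px[1]-2:px[1]+3,px[0]-2:px[0]+3].reshape(-1,3); print(px,np.nanmedian(w,0).round(4))
```

```text
ring 2636 [ 0.052372   -0.01789264  0.00633495] [0.08993404 0.01944195 0.0100946 ] [0.07115302 0.00077465 0.00821478]
((71.11804962158203, 0.5640421509742737), 18.897441864013672)
tab [ 0.04344251 -0.02769191  0.00960141] [0.10839781 0.02883604 0.01682007] ((75.80061340332031, 0.5691242218017578), (64.92366790771484, 56.36244201660156), 0.2785343825817108)
(208, 170) [ 5.092e-01  1.520e-02 -4.000e-04]
(228, 172) [0.5239 0.0197 0.0117]
(296, 170) [0.5683 0.0323 0.0114]
(215, 185) [0.5172 0.0085 0.0108]
(303, 185) [0.5759 0.0233 0.0109]
```

```bash
python3 -m inch '[{"offset":[0,0,0.06],"yaw":0,"jaw":0.5},{"offset":[0,0,0.12],"yaw":0,"jaw":0.5},{"offset":[0,0,0.12],"yaw":0,"jaw":0.5}]'
```

```text
time_s: 10.1
tool_pos: [0.5507, -0.0008, 0.0866]
tool_rot: [0.614, 0.789, 0.0, -0.0]
wrist_force: [-4.8, -0.4, 6.8]
opening: 0.147
```

```bash
python3 -m inch '[{"offset":[0,0,-0.06],"yaw":0,"jaw":0.5},{"offset":[0,0,-0.06],"yaw":0,"jaw":2},{"offset":[0,0,-0.06],"yaw":0,"jaw":3},{"offset":[0,0,-0.06],"yaw":0,"jaw":4},{"offset":[0,0,-0.06],"yaw":0,"jaw":4},{"offset":[0,0,-1],"yaw":0,"jaw":4},{"offset":[0,0,-3],"yaw":0,"jaw":4},{"offset":[0,0,-5.5],"yaw":0,"jaw":4},{"offset":[0,0,-8],"yaw":0,"jaw":4},{"offset":[0,0,-10],"yaw":0,"jaw":4},{"offset":[-2,0,-12],"yaw":0,"jaw":4},{"offset":[-4,0,-13],"yaw":0,"jaw":4},{"offset":[-6,0,-13],"yaw":0,"jaw":4},{"offset":[-7,0,-13],"yaw":0,"jaw":4},{"offset":[-7,0,-13],"yaw":0,"jaw":4}]' 30
python3 - <<'E'
from h import *
for n in("wrist","scene","side"):
    i,p,d,s=grab(n); save(n+"6.png",i); np.savez(n+"6.npz",i=i,p=p)
print(s["tool_pos"],th(),s["wrist_force"])
E
```

```text
time_s: 11.98
tool_pos: [0.5677, -0.0694, 0.2151]
tool_rot: [0.614, 0.789, -0.0, -0.0]
wrist_force: [-0.4, 0.4, -0.8]
opening: 0.434
[ 0.56764961 -0.06798537  0.21500971] 104.32328035704724 [-0.27494449  0.13434677 -0.46199936]
```

View pics/wrist6.png

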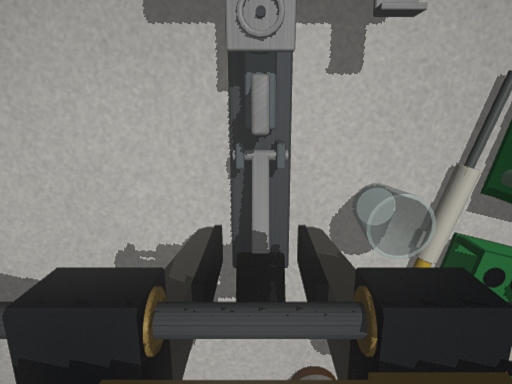

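View pics/side6.png

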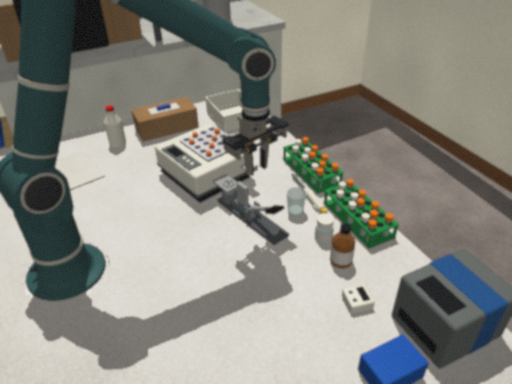

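The jack stands under the tab, with the ring at (262,12), the plate at (260,103) and the handle running down column 260. Now I'll check plate-to-ring distance and flatness.

Run:
```python
from h import *
f=np.load("wrist6.npz");p=f["p"]; s=r.sense(); m=R.from_quat(s["tool_rot"]).as_matrix()
L=(p-s["tool_pos"])@m
v,u=np.mgrid[0:384,0:512]
pl=(p[...,2]>.104)&(p[...,2]<.114)&(v<140)&(v>60)&(abs(u-260)<30); q=L[pl]; print("plate",(q.min(0)+q.max(0))/2,q.min(0),q.max(0))
g=(p[...,2]>.0765)&(p[...,2]<.084)&(v<45)&(abs(u-260)<40); q=L[g]; print("ring",q.min(0),q.max(0))
for px in((238,65),(285,65),(238,120),(285,120),(238,240),(286,240),(150,200)):
    w=p[px[1]-2:px[1]+3,px[0]-2:px[0]+3].reshape(-1,3); print(px,np.nanmedian(w,0).round(4))
b=(p[...,2]>.007)&(p[...,2]<.018)&(abs(u-262)<40)&(v>52)&(v<262); q=L[b]; print("base",cv2.minAreaRect((q[:,:2]*1000).astype(np.float32)))
```

```text
plate [0.06934267 0.00066945 0.10634185] [ 0.04789766 -0.00612724  0.10303129] [0.09078768 0.00746613 0.10965241]
ring [ 0.12106569 -0.01683868  0.13437567] [0.14732637 0.01959821 0.13862277]
(238, 65) [0.5211 0.032  0.0114]
(285, 65) [0.5657 0.0432 0.011 ]
(238, 120) [ 0.533  -0.0194  0.0114]
(285, 120) [ 0.5795 -0.0077  0.0112]
(238, 240) [ 0.5629 -0.1467  0.0114]
(286, 240) [ 0.6149 -0.1336  0.0112]
(150, 200) [ 0.4569 -0.1291 -0.0008]
base ((8.901565551757812, 0.7293224334716797), (221.01040649414062, 64.08872985839844), 0.10682401806116104)
```

```bash
python3 -m inch '[{"offset":[-2.5,0.07,0],"yaw":0,"jaw":2},{"offset":[-5,0.07,0],"yaw":0,"jaw":0},{"offset":[-7,0.07,1],"yaw":0,"jaw":0},{"offset":[-7.4,0.07,3],"yaw":0,"jaw":0},{"offset":[-7.4,0.07,5],"yaw":0,"jaw":0},{"offset":[-7.4,0.07,6.5],"yaw":0,"jaw":0},{"offset":[-7.4,0.07,7],"yaw":0,"jaw":0},{"offset":[-7.4,0.07,7],"yaw":0,"jaw":0},{"offset":[-7.4,0.07,7],"yaw":0,"jaw":0}]' 20
python3 - <<'E'
from h import *
for n in("side","scene"):
    i,p,d,s=grab(n); x=(190,120,330,260) if n=="side" else (180,110,320,260); save(n+"7.png",cv2.resize(i[x[1]:x[3],x[0]:x[2]],None,fx=4,fy=4,interpolation=cv2.INTER_CUBIC)); np.savez(n+"7.npz",i=i,p=p)
print(s["tool_pos"],th(),s["wrist_force"],s["opening"])
E
```

```text
time_s: 13.25
tool_pos: [0.5873, -0.1401, 0.1461]
tool_rot: [0.614, 0.79, 0.0, 0.001]
wrist_force: [-0.8, 0.3, 0.3]
opening: 0.006
[ 0.5872859  -0.14011501  0.14611208] 104.2703409289374 [-0.24375793  0.52067607 -0.71703083] 0.0005573028216934926
```

View pics/side7.png

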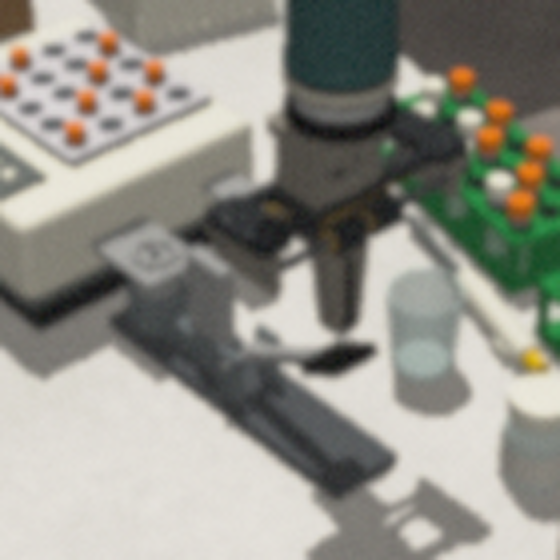

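View pics/scene7.png

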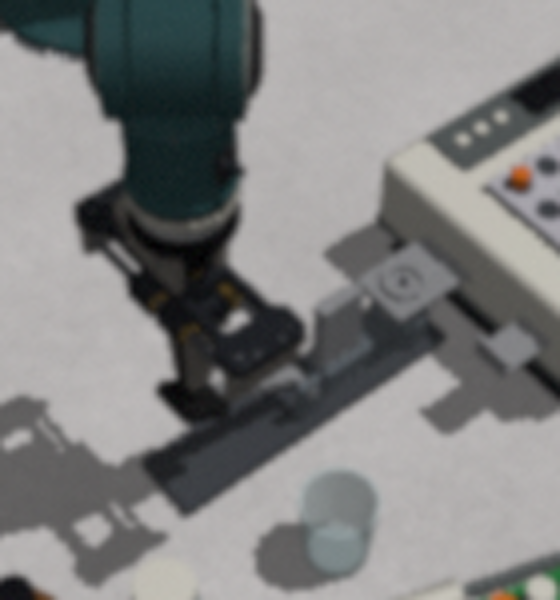

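```bash
python3 -m inch '[{"offset":[0,0,0.6],"yaw":0,"jaw":0},{"offset":[0,0,1.2],"yaw":0,"jaw":0},{"offset":[0,0,1.6],"yaw":0,"jaw":0},{"offset":[0,0,1.8],"yaw":0,"jaw":0},{"offset":[-0.1,0,2.0],"yaw":0,"jaw":0},{"offset":[-0.2,0,2.2],"yaw":0,"jaw":0},{"offset":[-0.3,0,2.4],"yaw":0,"jaw":0},{"offset":[-0.4,0,2.6],"yaw":0,"jaw":0},{"offset":[-0.5,0,2.85],"yaw":0,"jaw":0},{"offset":[-0.6,0,3.1],"yaw":0,"jaw":0},{"offset":[-0.7,0,3.3],"yaw":0,"jaw":0},{"offset":[-0.75,0,3.45],"yaw":0,"jaw":0}]'
```

```text
time_s: 14.85
tool_pos: [0.5889, -0.1474, 0.111]
tool_rot: [0.614, 0.789, 0.0, 0.0]
wrist_force: [-1.9, -0.3, 7.0]
opening: 0.004
```

Run:
```python
from h import *
i,p,d,s=grab("side"); x=(190,120,330,260); save("side8.png",cv2.resize(i[x[1]:x[3],x[0]:x[2]],None,fx=4,fy=4,interpolation=cv2.INTER_CUBIC))
print(s["tool_pos"],s["wrist_force"])
```

```text
[ 0.58888285 -0.14743005  0.11101382] [-1.91232038 -0.28112995  6.98458085]
```

View pics/side8.png

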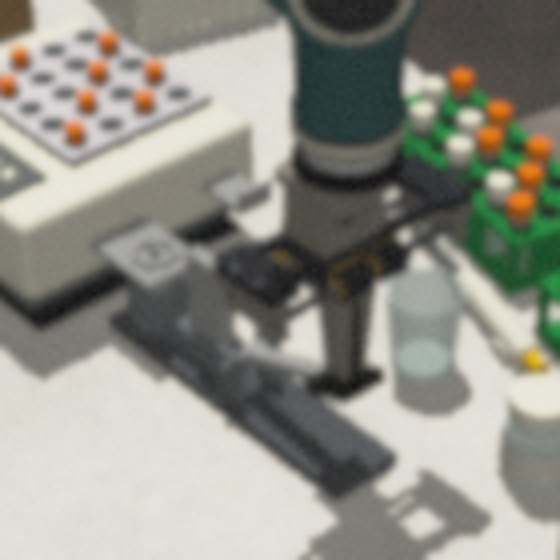

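```bash
python3 -m inch '[{"offset":[-0.06,0,0.15],"yaw":0,"jaw":0},{"offset":[-0.12,0,0.35],"yaw":0,"jaw":0},{"offset":[-0.2,0,0.6],"yaw":0,"jaw":0},{"offset":[-0.27,0,0.85],"yaw":0,"jaw":0},{"offset":[-0.34,0,1.1],"yaw":0,"jaw":0},{"offset":[-0.4,0,1.35],"yaw":0,"jaw":0},{"offset":[-0.46,0,1.6],"yaw":0,"jaw":0},{"offset":[-0.52,0,1.85],"yaw":0,"jaw":0},{"offset":[-0.58,0,2.1],"yaw":0,"jaw":0},{"offset":[-0.64,0,2.35],"yaw":0,"jaw":0},{"offset":[-0.7,0,2.6],"yaw":0,"jaw":0},{"offset":[-0.75,0,2.85],"yaw":0,"jaw":0},{"offset":[-0.8,0,3.1],"yaw":0,"jaw":0},{"offset":[-0.84,0,3.3],"yaw":0,"jaw":0},{"offset":[-0.87,0,3.45],"yaw":0,"jaw":0},{"offset":[-0.9,0,3.55],"yaw":0,"jaw":0}]'
```

```text
time_s: 16.9
tool_pos: [0.5911, -0.1562, 0.0765]
tool_rot: [0.614, 0.789, 0.0, 0.0]
wrist_force: [-3.5, 0.8, 9.8]
opening: 0.01
```

```bash
python3 -m inch '[{"offset":[0,0,0.1],"yaw":0,"jaw":0},{"offset":[0,0,0.2],"yaw":0,"jaw":0},{"offset":[0,0,0.25],"yaw":0,"jaw":0},{"offset":[0,0,0.25],"yaw":0,"jaw":0}]'
python3 - <<'E'
from h import *
for n in("side","scene"):
    i,p,d,s=grab(n); x=(150,120,330,260) if n=="side" else (180,110,390,260); save(n+"9.png",cv2.resize(i[x[1]:x[3],x[0]:x[2]],None,fx=3.8,fy=3.8,interpolation=cv2.INTER_CUBIC)); np.savez(n+"9.npz",i=i,p=p)
    o=np.load(n+"7.npz")["p"]
    t=dict(scene=(282,180),side=(229,183))[n]
    w=lambda a:np.nanmedian(a[t[1]-4:t[1]+5,t[0]-4:t[0]+5,2])
    print(n,"tab z before/now",w(o),w(p))
print(s["tool_pos"],s["wrist_force"])
E
```

```text
time_s: 17.4
tool_pos: [0.5912, -0.1564, 0.0743]
tool_rot: [0.614, 0.789, 0.0, 0.0]
wrist_force: [-3.2, -0.0, 11.8]
opening: 0.007
side tab z before/now 0.07811536260572334 0.09604537705261819
scene tab z before/now 0.07458455592124363 0.09343166904668132
[ 0.59115892 -0.15648023  0.07433354] [-3.26472998  1.27516892 11.95850924]
```

View pics/side9.png

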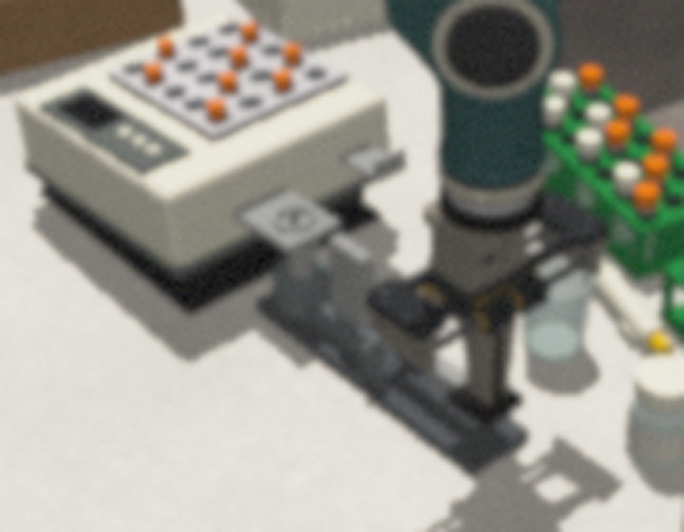

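The incubator is up about 18–19 mm, with its base lifted at the side crop's (190,290), and the handle is nearly down. I'll creep on to the stop.

```bash
python3 -m inch '[{"offset":[0,0,0.05],"yaw":0,"jaw":0},{"offset":[0,0,0.1],"yaw":0,"jaw":0},{"offset":[0,0,0.15],"yaw":0,"jaw":0},{"offset":[0,0,0.15],"yaw":0,"jaw":0}]'
```

```text
time_s: 18.0
tool_pos: [0.5912, -0.1565, 0.0736]
tool_rot: [0.614, 0.789, 0.001, 0.0]
wrist_force: [-5.1, 0.9, 17.4]
opening: 0.007
```

```bash
python3 -m inch '[{"offset":[0,0,0.06],"yaw":0,"jaw":0},{"offset":[0,0,0.1],"yaw":0,"jaw":0},{"offset":[0,0,0.1],"yaw":0,"jaw":0}]'
```

```text
time_s: 18.38
tool_pos: [0.5912, -0.1565, 0.0732]
tool_rot: [0.614, 0.789, 0.001, 0.0]
wrist_force: [-7.3, 1.4, 22.8]
opening: 0.003
```

```bash
python3 -m inch '[{"offset":[0,0,-0.15],"yaw":0,"jaw":0},{"offset":[0,0,-0.3],"yaw":0,"jaw":0},{"offset":[0.03,0,-0.5],"yaw":0,"jaw":0},{"offset":[0.06,0,-0.7],"yaw":0,"jaw":0},{"offset":[0.09,0,-0.9],"yaw":0,"jaw":0},{"offset":[0.12,0,-1.1],"yaw":0,"jaw":0},{"offset":[0.15,0,-1.3],"yaw":0,"jaw":0},{"offset":[0.2,0,-1.5],"yaw":0,"jaw":0},{"offset":[0.25,0,-1.7],"yaw":0,"jaw":0},{"offset":[0.3,0,-1.9],"yaw":0,"jaw":0},{"offset":[0.35,0,-2.1],"yaw":0,"jaw":0},{"offset":[0.4,0,-2.3],"yaw":0,"jaw":0},{"offset":[0.45,0,-2.5],"yaw":0,"jaw":0},{"offset":[0.5,0,-2.7],"yaw":0,"jaw":0},{"offset":[0.55,0,-2.9],"yaw":0,"jaw":0},{"offset":[0.6,0,-3.1],"yaw":0,"jaw":0},{"offset":[0.67,0,-3.3],"yaw":0,"jaw":0},{"offset":[0.73,0,-3.5],"yaw":0,"jaw":0},{"offset":[0.8,0,-3.7],"yaw":0,"jaw":0},{"offset":[0.87,0,-3.9],"yaw":0,"jaw":0}]'
python3 -m inch '[{"offset":[0.1,0,-0.2],"yaw":0,"jaw":0},{"offset":[0.2,0,-0.4],"yaw":0,"jaw":0},{"offset":[0.3,0,-0.6],"yaw":0,"jaw":0},{"offset":[0.38,0,-0.8],"yaw":0,"jaw":0},{"offset":[0.46,0,-1.0],"yaw":0,"jaw":0},{"offset":[0.54,0,-1.2],"yaw":0,"jaw":0},{"offset":[0.62,0,-1.4],"yaw":0,"jaw":0},{"offset":[0.7,0,-1.6],"yaw":0,"jaw":0},{"offset":[0.78,0,-1.8],"yaw":0,"jaw":0},{"offset":[0.78,0,-2.1],"yaw":0,"jaw":0},{"offset":[0.78,0,-2.5],"yaw":0,"jaw":0},{"offset":[0.78,0,-2.8],"yaw":0,"jaw":0},{"offset":[0.78,0,-2.8],"yaw":0,"jaw":0},{"offset":[0.78,0,-2.8],"yaw":0,"jaw":0}]'
python3 - <<'E'
from h import *
for n in("side","scene"):
    i,p,d,s=grab(n); x=(150,120,330,260) if n=="side" else (180,110,390,260); save(n+"10.png",cv2.resize(i[x[1]:x[3],x[0]:x[2]],None,fx=3.8,fy=3.8,interpolation=cv2.INTER_CUBIC)); np.savez(n+"10.npz",i=i,p=p)
    o=np.load(n+"7.npz")["p"]
    t=dict(scene=(282,180),side=(229,183))[n]
    w=lambda a:np.nanmedian(a[t[1]-4:t[1]+5,t[0]-4:t[0]+5,2])
    print(n,"tab z before/now",w(o),w(p))
print(s["tool_pos"],s["wrist_force"])
E
```

```text
time_s: 20.88
tool_pos: [0.589, -0.1477, 0.1104]
tool_rot: [0.614, 0.789, 0.0, 0.0]
wrist_force: [-1.8, 0.1, 7.9]
opening: 0.008
time_s: 22.62
tool_pos: [0.5867, -0.1402, 0.1373]
tool_rot: [0.614, 0.789, -0.0, -0.0]
wrist_force: [-0.7, 1.0, -0.6]
opening: 0.006
side tab z before/now 0.07811536260572334 0.07872208061636718
scene tab z before/now 0.07458455592124363 0.07387655322909245
[ 0.58669901 -0.14007166  0.13726514] [-0.3409863  -0.51916891  0.58048588]
```

View pics/side10.png

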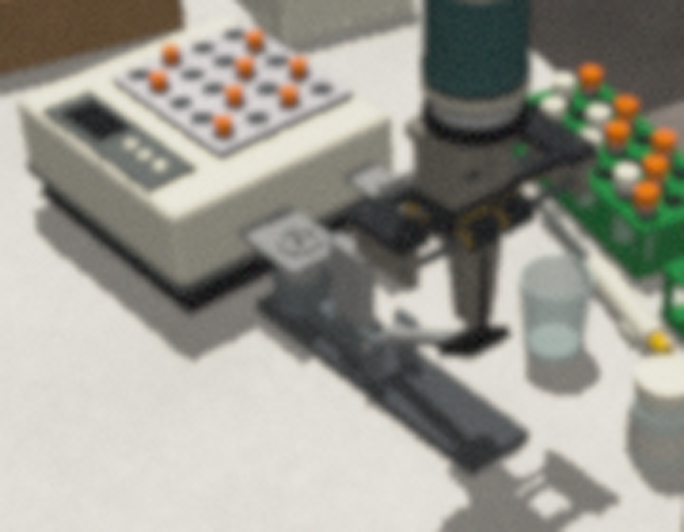

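View pics/scene10.png

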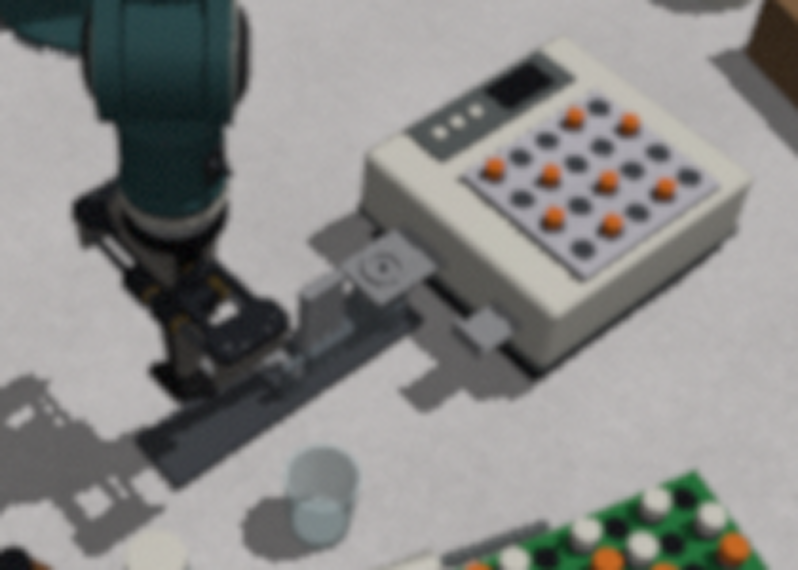

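The incubator has settled (tab back at 74 mm, base flat) and the handle is up. I'll check that the jack hasn't crept.

Run:
```python
from h import *
for n in("scene","side"):
    a=np.load(n+"7.npz"); b=np.load(n+"10.npz")
    for nm,(u0,v0,u1,v1) in dict(scene=dict(jackbase=(225,185,300,240),inc=(275,125,380,205),bystanders=(110,225,380,330)),side=dict(jackbase=(215,190,275,245),inc=(155,125,250,200),bystanders=(285,140,400,310)))[n].items():
        g=[cv2.cvtColor(x["i"][v0:v1,u0:u1],cv2.COLOR_RGB2GRAY).astype(np.float32) for x in(a,b)]
        print(n,nm,cv2.phaseCorrelate(g[0],g[1]))
```

```text
scene jackbase ((0.5384182157522517, 0.5488713880105678), 0.8678780856662326)
scene inc ((0.02581766736648916, -0.0123545575119266), 0.9988796407425845)
scene bystanders ((0.08744256028194286, -0.027171551091576873), 0.9752373645662117)
side jackbase ((-0.10827646055716045, 0.019765044965264877), 0.9446271252632141)
side inc ((0.04779162738213216, 0.43365432474291055), 0.9638359944025675)
side bystanders ((-0.0006779154975262713, -0.0679440778919087), 0.9131064046753777)
```

Run:
```python
from h import *
for n,C in (("scene",[("plate",252,180,275,204),("tail",214,217,250,242),("tab",270,168,298,190)]),("side",[("plate",228,180,255,205),("tail",245,212,292,246),("tab",212,172,242,196)])):
    a=np.load(n+"7.npz")["i"]; b=np.load(n+"10.npz")["i"]
    for nm,u0,v0,u1,v1 in C:
        t=a[v0:v1,u0:u1]; k=4
        S=lambda x:cv2.resize(x,None,fx=k,fy=k,interpolation=cv2.INTER_CUBIC)
        m=cv2.matchTemplate(S(b[v0-4:v1+4,u0-4:u1+4]),S(t),cv2.TM_CCOEFF_NORMED); _,v,_,l=cv2.minMaxLoc(m); print(n,nm,round(v,3),[(x-16)/k for x in l])
```

```text
scene plate 0.967 [-0.25, 0.5]
scene tail 0.996 [0.0, 0.0]
scene tab 0.998 [0.0, 0.0]
side plate 0.966 [-0.25, 0.25]
side tail 0.999 [0.0, 0.0]
side tab 0.997 [0.0, 0.0]
```

```bash
python3 -m inch '[{"offset":[0,0,0.5],"yaw":0,"jaw":0},{"offset":[0,0,0.8],"yaw":0,"jaw":0},{"offset":[0,0,1.0],"yaw":0,"jaw":0},{"offset":[-0.1,0,1.2],"yaw":0,"jaw":0},{"offset":[-0.2,0,1.4],"yaw":0,"jaw":0},{"offset":[-0.3,0,1.6],"yaw":0,"jaw":0},{"offset":[-0.4,0,1.8],"yaw":0,"jaw":0},{"offset":[-0.5,0,2.05],"yaw":0,"jaw":0},{"offset":[-0.6,0,2.3],"yaw":0,"jaw":0},{"offset":[-0.7,0,2.5],"yaw":0,"jaw":0},{"offset":[-0.75,0,2.65],"yaw":0,"jaw":0},{"offset":[-0.81,0,2.8],"yaw":0,"jaw":0},{"offset":[-0.87,0,3.0],"yaw":0,"jaw":0},{"offset":[-0.94,0,3.2],"yaw":0,"jaw":0},{"offset":[-1.0,0,3.4],"yaw":0,"jaw":0},{"offset":[-1.06,0,3.6],"yaw":0,"jaw":0},{"offset":[-1.12,0,3.8],"yaw":0,"jaw":0},{"offset":[-1.17,0,4.0],"yaw":0,"jaw":0},{"offset":[-1.22,0,4.2],"yaw":0,"jaw":0},{"offset":[-1.27,0,4.4],"yaw":0,"jaw":0}]'
python3 -m inch '[{"offset":[-0.05,0,0.2],"yaw":0,"jaw":0},{"offset":[-0.1,0,0.4],"yaw":0,"jaw":0},{"offset":[-0.15,0,0.6],"yaw":0,"jaw":0},{"offset":[-0.2,0,0.8],"yaw":0,"jaw":0},{"offset":[-0.24,0,1.0],"yaw":0,"jaw":0},{"offset":[-0.28,0,1.2],"yaw":0,"jaw":0},{"offset":[-0.32,0,1.4],"yaw":0,"jaw":0},{"offset":[-0.35,0,1.6],"yaw":0,"jaw":0},{"offset":[-0.38,0,1.75],"yaw":0,"jaw":0},{"offset":[-0.38,0,1.9],"yaw":0,"jaw":0},{"offset":[-0.38,0,2.02],"yaw":0,"jaw":0},{"offset":[-0.38,0,2.14],"yaw":0,"jaw":0},{"offset":[-0.38,0,2.24],"yaw":0,"jaw":0},{"offset":[-0.38,0,2.24],"yaw":0,"jaw":0},{"offset":[-0.38,0,2.24],"yaw":0,"jaw":0},{"offset":[-0.38,0,2.24],"yaw":0,"jaw":0}]'
python3 - <<'E'
from h import *
for n in("side","scene"):
    i,p,d,s=grab(n); x=(150,120,330,260) if n=="side" else (180,110,390,260); save(n+"11.png",cv2.resize(i[x[1]:x[3],x[0]:x[2]],None,fx=3.8,fy=3.8,interpolation=cv2.INTER_CUBIC)); save(n+"11f.png",i); np.savez(n+"11.npz",i=i,p=p)
    o=np.load(n+"7.npz")["p"]
    t=dict(scene=(282,180),side=(229,183))[n]
    w=lambda a,dv:np.nanmedian(a[t[1]+dv-4:t[1]+dv+5,t[0]-4:t[0]+5,2])
    print(n,"tab z before/now",w(o,0),w(p,-2))
print(s["tool_pos"],s["wrist_force"])
E
```

```text
time_s: 25.22
tool_pos: [0.5902, -0.1528, 0.0945]
tool_rot: [0.614, 0.789, 0.0, 0.0]
wrist_force: [-2.5, -1.0, 9.8]
opening: 0.005
time_s: 27.22
tool_pos: [0.5912, -0.1565, 0.0734]
tool_rot: [0.614, 0.789, 0.001, 0.0]
wrist_force: [-6.2, 1.3, 19.9]
opening: 0.007
side tab z before/now 0.07811536260572334 0.09811184986349468
scene tab z before/now 0.07458455592124363 0.09502671327677288
[ 0.59119729 -0.15649058  0.07345206] [-5.37227098  1.35202773 19.24567306]
```

View pics/side11.png

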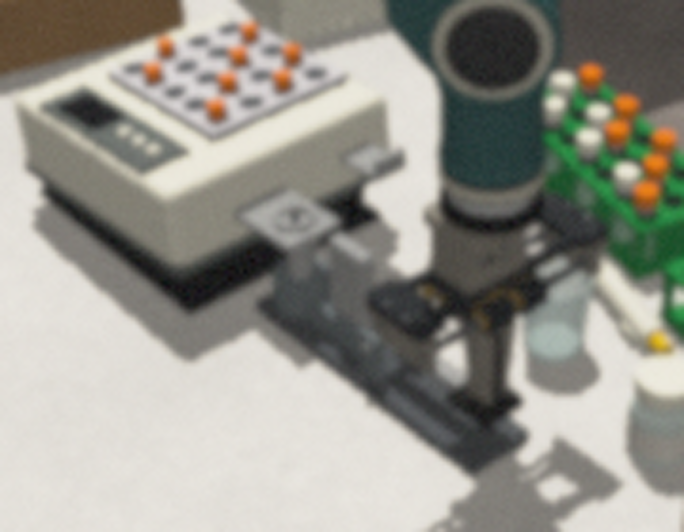

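View pics/scene11f.png

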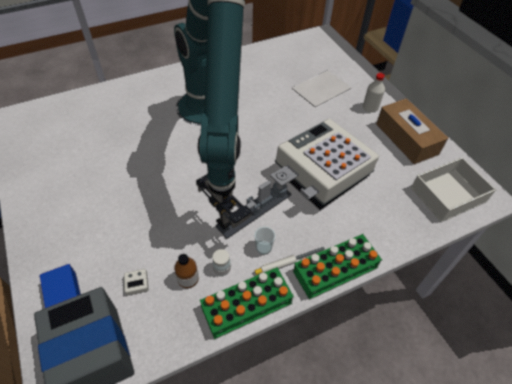

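The tab is up 20 mm on both cameras, the handle is on its stop at about 19 N, and the bystanders are where they were. Handing in.

```bash
python3 -c "
from station import r
print(r.sign_off())"
```

```text
the job is handed in; nothing more can be done
None
```

The incubator is up on the jack with the handle held fully down, and I handed the job in at about 27 s of the 69 s allowed.

- **Placing:** I carried the jack by its plate and set it flat on the bench. The saddle was centred under the ringed tab to within about 1 mm.
- **Test stroke:** I pushed the handle slowly to its stop, about 23 N at the end, then all the way back up. The incubator settled again, with the tab back at 74 mm. The tail of the jack's base and the tab matched their earlier positions in the images.
- **Final lift:** With the handle down again and held at about 19 N, both cameras show the tab raised 20 mm. In the last pictures the bystanders look unmoved.

One check disagreed. Comparing images after the test stroke suggested the jack's base (scene camera) and the incubator (side camera) had shifted by up to 0.6 pixel. Matching smaller patches gave no shift for the tail or the tab, and 0.25–0.5 pixel for the plate. I put these down to the gripper and its shadow moving within those crops, not to the jack creeping. I did not repeat the centring measurement after the final stroke.

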